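# Drop the used filter cartridge into the collection box

### The job

Drop the used filter cartridge - the one whose flat grip fin is bare - through the D-shaped mouth of the collection box, turning it so that its flat side matches the flat of the mouth. Then slide the box's shutter fully shut and let go. Leave the two fresh cartridges, which wear round transport caps, standing where they are.

Things in the scene. Friction and masses are not known exactly. Their poses are not given: they have to be found in the camera images.
- used_center (a point): Centre, 41 mm above the foot, of the used white cartridge: 82 mm tall, upright, about 0.08 kg, in any of the three places. Lower 50 mm: D-section bar, 20 mm radius about z, one flat at x = -12 mm facing the point's -x, foot bevelled 2 mm. On top a bare fin centred on the axis: 10 mm thick (x), 28 mm long (y, parallel to the flat), 32 mm high (9 to 41 mm above this point).
- fresh0_center (a point): Centre, 41 mm above the foot, of a fresh cartridge, to be left alone: the same 50 mm tall D-section body, but topped by a round white ribbed transport cap, 42 mm diameter, 32 mm high. 82 mm tall in all.
- fresh1_center (a point): Centre (41 mm above its foot) of the other fresh cartridge with round transport cap, like the first; to be left alone.
- collect_box: White plastic collection box with a dark floor, fixed on the worktop: 100 (x) by 140 (y) by 113 mm high, closed top 5 mm thick, walls and floor 4 mm, clear window in the front (-x) wall. Origin: centre of its underside. Two aluminium shutter guides on the top, along y at x = +-37 mm, rise 10 mm above it.
- mouth (a point): Centre of the D-shaped mouth in the box's top, on its top surface (113 mm above the worktop), 35 mm from the box's middle towards its -y. Round part: 23 mm radius about this point; flat at x = -14.5 mm (box's -x side). Axes as the box's: a cartridge passes when its axes point as these do. Below the top is 104 mm free height, where a dropped cartridge may stand or lie.
- shutter (a joint): Steel sliding shutter on the box's top, 62 (x) by 56 mm (y). Value: metres of opening; 0 = fully shut over the mouth, at a stop; 0.066 = fully open; grows along the box's +y. Starts open far enough to leave the mouth clear. Slides against about 1.5 N of friction and stays where it is left.
- shutter_grip (a point): Middle of the black upright grip fin of the shutter, 24 mm above the top of the box. The fin is 10 mm thick along the box's y (the direction of sliding), 28 mm long along x and stands from 8 to 39 mm above the box's top. When the shutter is shut this point lies straight above the mouth.
There are look-alikes about, which are no part of the job. Leave any orange look-alike of the part that bears used_center alone. What is shaped like the part that bears fresh0_center but blue is not meant.

How it is judged (in metres and radians):
On the way:
1. the used cartridge has dropped through the open mouth and is wholly inside the box (z of used_center in the frame of collect_box between 0 and 0.075 m and x of used_center in the frame of collect_box between -0.048 and 0.048 m and y of used_center in the frame of collect_box between -0.068 and 0.068 m and value of joint shutter above 0.03 m), for 0.1 s.
At the end, for the whole second after the job is handed in: The used cartridge is wholly inside the collection box, the shutter is shut to within 5 mm and still, and both fresh cartridges stand upright within 20 mm of where they started (z of used_center in the frame of collect_box between 0 and 0.075 m and x of used_center in the frame of collect_box between -0.048 and 0.048 m and y of used_center in the frame of collect_box between -0.068 and 0.068 m and value of joint shutter below 0.005 m and velocity of joint shutter below 0.01 m/s and angle between each of fresh0_center, fresh1_center's own z axis and vertical below 0.1 rad and distance of each of fresh0_center, fresh1_center from where it was at the start of the episode below 0.02 m); the robot touches nothing.
It fails at once if a fresh cartridge is moved by more than 20 mm or knocked over (distance of any of fresh0_center, fresh1_center from where it was at the start of the episode above 0.02 m or angle between any of fresh0_center, fresh1_center's own z axis and vertical above 0.4 rad).
It also fails if it takes over 45 s, if anything falls off the work surface, if the arm or the gripper's body presses on something with over 40 N, if the wrist force passes 120 N, or if a joint passes its speed limit or range.

### The arm

A 7-joint arm with a two-finger parallel gripper is mounted at the origin on a cart in front of the work surface, level with it; the furniture and walls round the work are solid. World frame = base frame: x ahead of the robot, y to its left, z up, the work surface at z = 0. Lengths are in mm, angles in rad, forces in N, time in s.
With the tool pointing down it reaches from about 425 to 950 mm from the base axis. Payload 4.7 kg.
Tool frame: the origin (TCP) lies at the very end of the fingers, on their centre line; the grasp point (between the pads) lies 19 mm behind it (bot.pinch_z is the distance from the TCP to the grasp point, in mm); z points along the fingers, x is the direction in which the jaws open and shut, and the axes are right-handed (so a half turn about z gives the same grasp; the last joint's range is limited). The gripper opens to 85 mm and grips with 20 to 120 N. Pads are 22 mm wide; open, the fingers measure 114 mm over their backs; the gripper's body (76 mm by 85 mm) begins 54 mm behind the grasp point. The pads swing forward as they close: fully open they stand 13 mm farther back than shut.
Start: joints at [1.176, 0.469, -0.049, 1.532, 0.024, 1.141, -0.082], TCP at [241.492, -630.341, 231.335] pointing down, gripper open.
Joint ranges: [-2.59, 2.59], [-0.33, 1.99], [-1.39, 1.29], [0.1, 2.45], [-1.04, 4.18], [0.21, 1.99], [-2.66, 2.66]. Speed limits (rad/s): [2.57, 2.57, 3.14, 3.14, 3.14, 3.14, 3.14].

### API

Orientations are given as [roll, pitch, yaw] about the fixed x, y, z axes, in that order (R = Rz(yaw) Ry(pitch) Rx(roll)).
In Python, from bench import sense, viewer, workorder, bot gives the robot as it stands. The module is installed in compiled form; this text tells all that it offers.
- The arm moves only by the tool drive_tool, never from a script. Its argument "plan" is a list of rows, each a list of 7 numbers: the shift along the tool's x, y, z as a fraction of full scale, then the turn, a rotation vector about the tool's x, y, z as a fraction of full scale, then the gripper command: -1 is shut, 1 is fully open, values between are in proportion. In form: [[dx, dy, dz, ax, ay, az, fingers], ...]. A call has 1 to 5 rows; each row is the pose to reach, as a shift and turn from the pose commanded when the call began, along the tool's axes at that moment; what a row does not reach only later rows make up. Full scale, the value 1, is 0.25 m for a shift and 120 degrees for a turn. A row lasts 1/8 s, in which the tool goes at most 62.5 mm and 10.7 degrees, less where a joint would pass 70% of its speed; a pose out of reach is approached as far as the arm can. A call with a number of a shift or a turn outside -1 to 1 is refused whole. A call with a gripper value outside its range is refused whole. The fingers move at their own pace and stop on an object; the grip force is fixed at half the most. Time passes only in rows, so rows that repeat a pose let the fingers close. It gives the time, the measured TCP pose, the force and the opening at its end, in the units of the state.
- sense(): the state, without advancing time (a new reading comes with each control period).
- viewer.read_camera(name): name is "scene" or "side" or "wrist"; returns a dict with "image" (400x640x3 uint8, red, green, blue), "fx", "fy", "cx", "cy" (pixels), "k1" (the pictures are not rectified: a ray, as slopes to the right and down, at radius r is drawn at 1 + k1 r^2 times it, then the intrinsics apply), "xyz" and "attitude" of the camera in the world; the wrist camera has in their place "T_tool_cam" (4x4, takes a point from camera to tool coordinates, whose origin is the TCP and whose axes are the tool frame's). Camera axes: x right, y down, z forward; pixel columns grow to the right and rows downward; lengths in mm; the calibration is good to about 2 mm. A picture is of the moment at which its call begins: read the wrist's pose just before it. There is no depth.
- workorder.finish_job(): hands the job in, once; it reports no verdict.
The state is a dict: "t": time; "joints": joint angles; "qd": joint speeds; "joint_torque": joint torques, N m; "tool_pos": TCP position; "tool_rot": TCP orientation; "ft_force": force on the tool from outside, world axes, zero at the start; "torque": the same for the moment, N m; "finger_gap": opening from 0.0 (shut) to 1.0 (fully open).
Only numpy, scipy, OpenCV 4.12 (cv2) and the standard library are available. Lean on these libraries where they do the work, as an engineer would, in place of code of your own. Each camera call takes 0.05 s, during which the arm holds its last target. There are 200 camera calls.

## Working session

There is one attempt and no reset: what is moved stays moved. The work goes in short steps, Python scripts to look and compute and a tool call to move; the robot and the scene stay as the last step left them, time stands still between calls to the robot, and variables do not carry over. Pictures are saved under pics/ and viewed, about 8 in all and at most 12, crops included, and the job is handed in when it is done.

Besides the shell and the picture viewer there is one more tool, called after "Request:" as a command line: name --pt "numbers of a row" for each row, then --argument value for the rest. drive_tool: Moves the arm, as the interface text tells. Its arguments: {"type":"object","properties":{"plan":{"type":"array","items":{"type":"array","items":{"type":"number"}}}},"required":["plan"]}

```bash
mkdir -p pics; python3 - <<'E'
from bench import sense, viewer, workorder, bot
import cv2,pickle
s=sense(); print({k:s[k] for k in('t','tool_pos','tool_rot','ft_force','finger_gap')}, bot.pinch_z)
d={}
for n in("scene","side","wrist"):
    c=viewer.read_camera(n); d[n]=c
    cv2.imwrite(f"pics/{n}0.png",c["image"][:,:,::-1]); print(n,{k:v for k,v in c.items() if k!="image"})
pickle.dump(d,open("cams0.pkl","wb"))
E
```

```text
{'t': 0.0, 'tool_pos': array([ 241.23689028, -629.77837295,  230.23051187]), 'tool_rot': array([ 3.14151020e+00,  2.02753802e-03, -1.20496649e+00]), 'ft_force': array([-0.47740334, -0.68385143, -0.64019134]), 'finger_gap': 0.9980910862240165} 18.700000000000003
scene {'fx': 464.50293119171926, 'fy': 464.50293119171926, 'cx': 317.18376223429914, 'cy': 202.7008110498859, 'k1': -0.04712513993077164, 'xyz': array([-56.32349994, 730.38229117, 727.17273156]), 'attitude': array([-2.17130174, -0.0090461 , -2.52111806])}
side {'fx': 385.1496408237631, 'fy': 385.1496408237631, 'cx': 316.5021331186161, 'cy': 197.46164970530978, 'k1': -0.0899653450882765, 'xyz': array([106.38246378, 690.67892942, 572.56240245]), 'attitude': array([-2.11546698, -0.01370575, -2.64376496])}
wrist {'fx': 289.562142573606, 'fy': 289.562142573606, 'cx': 319.67273243567587, 'cy': 196.0638649543637, 'k1': 0.011855776895874954, 'T_tool_cam': array([[ 9.99998054e-01,  7.90798656e-04, -1.80717134e-03,
         4.46001348e-01],
       [-2.88653719e-04,  9.64927745e-01,  2.62515455e-01,
        -6.60848756e+01],
       [ 1.95138663e-03, -2.62514423e-01,  9.64926096e-01,
        -1.43043643e+02],
       [ 0.00000000e+00,  0.00000000e+00,  0.00000000e+00,
         1.00000000e+00]])}
```

View pics/scene0.png

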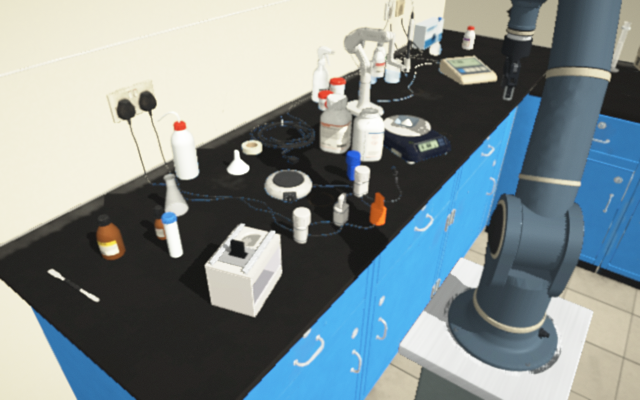

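View pics/side0.png

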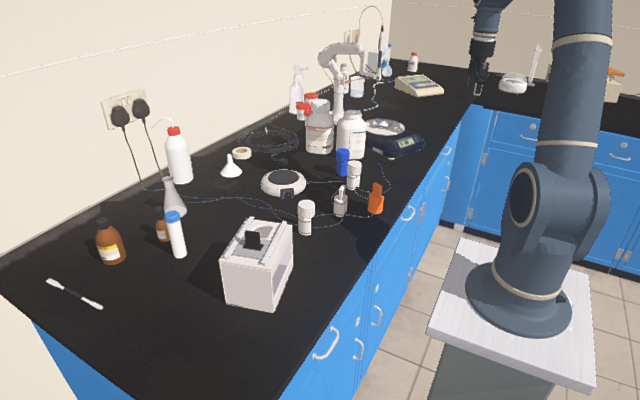

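The scene view shows the box at about (245,270) with its black shutter fin at (238,248). Round-capped white parts stand at (301,225) and (361,180), and a finned white/grey part at (341,210). The look-alikes are an orange finned part at (378,208) and a blue one at (353,165). I'll enlarge both to confirm.

```bash
cat > h.py <<'E'
import numpy as np, cv2
from scipy.spatial.transform import Rotation as R
def pose(c,tool=None):
    if "T_tool_cam" in c:
        T=np.eye(4); T[:3,:3]=R.from_euler('xyz',tool[1]).as_matrix(); T[:3,3]=tool[0]
        T=T@c["T_tool_cam"]; return T[:3,:3],T[:3,3]
    return R.from_euler('xyz',c["attitude"]).as_matrix(),np.array(c["xyz"])
def ray(c,uv,tool=None):
    Rm,p=pose(c,tool)
    d=np.array([(uv[0]-c["cx"])/c["fx"],(uv[1]-c["cy"])/c["fy"]]); s=d.copy()
    for _ in range(20): s=d/(1+c["k1"]*(s@s))
    return p,Rm@np.array([s[0],s[1],1])
def at_z(c,uv,z,tool=None):
    p,d=ray(c,uv,tool); return p+d*(z-p[2])/d[2]
def proj(c,P,tool=None):
    Rm,p=pose(c,tool); q=(np.atleast_2d(P)-p)@Rm; s=q[:,:2]/q[:,2:]
    s=s*(1+c["k1"]*(s**2).sum(1,keepdims=True)); return s*[c["fx"],c["fy"]]+[c["cx"],c["cy"]]
E
python3 - <<'E'
import pickle,cv2,numpy as np
from h import *
d=pickle.load(open("cams0.pkl","rb"))
a=d["scene"]["image"][145:320,200:400]; a=cv2.resize(a,None,fx=4,fy=4,interpolation=cv2.INTER_CUBIC)
cv2.imwrite("pics/crop1.png",a[:600,:,::-1])
for n,uv in dict(used=(341,224),f0=(301,241),f1=(361,194),org=(378,222),blue=(353,178)).items(): print(n,at_z(d["scene"],uv,0).round())
for uv in [(208,303),(253,312),(282,268)]: print(at_z(d["scene"],uv,0).round())
E
```

```text
used [449. -94.   0.]
f0 [490.  23.   0.]
f1 [ 480. -247.    0.]
org [ 375. -159.    0.]
blue [ 545. -308.    0.]
[524. 303.   0.]
[430. 266.   0.]
[466. 127.   0.]
```

View pics/crop1.png

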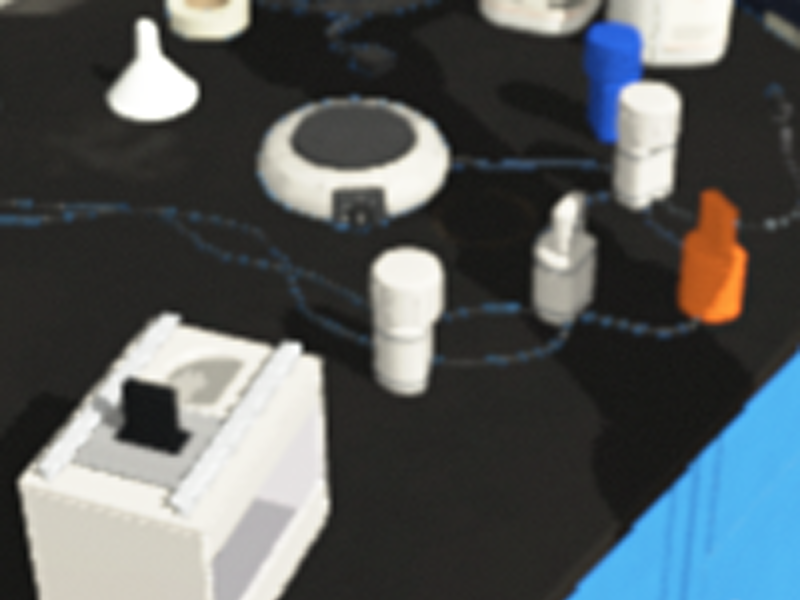

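The crop confirms it. The used cartridge is the white part with the bare fin at crop (565,250), i.e. scene (341,208). The parts at crop (405,320) and (648,145) carry round caps and stay where they are. The orange finned part at (712,260) and the blue one at (613,80) are look-alikes. Next I'll take the wrist camera over the work.

```bash
cat >> h.py <<'E'
def rows(pos,rot,tp,tyaw):
    "fractions for one call from (pos,rot) to tool-down at tp, yaw tyaw"
    A=R.from_euler('xyz',rot); B=R.from_euler('xyz',[np.pi,0,tyaw])
    d=A.inv().apply(np.array(tp)-pos)/250; w=np.degrees((A.inv()*B).as_rotvec())/120
    return np.r_[d,w].round(3).tolist()
E
python3 - <<'E'
from h import *
from bench import sense
s=sense(); p,r=s["tool_pos"],s["tool_rot"]
A=(360,-420,300,-.75)
B=(420,-190,330,-.3)
C=(470,20,330,0.)
print(rows(p,r,A[:3],A[3]))
print(rows(A[:3],[np.pi,0,A[3]],B[:3],B[3]))
print(rows(B[:3],[np.pi,0,B[3]],C[:3],C[3]))
E
```

```text
[-0.615, -0.744, -0.277, -0.0, 0.001, -0.217]
[-0.452, -0.837, -0.12, 0.0, 0.0, -0.215]
[-0.057, -0.862, -0.0, 0.0, 0.0, -0.143]
```

Request:
drive_tool --pt "-0.615 -0.744 -0.277 0 0 -0.217 1" --pt "-0.615 -0.744 -0.277 0 0 -0.217 1" --pt "-0.615 -0.744 -0.277 0 0 -0.217 1" --pt "-0.615 -0.744 -0.277 0 0 -0.217 1" --pt "-0.615 -0.744 -0.277 0 0 -0.217 1"

```text
t: 0.78
tool_pos: [364.3, -415.7, 302.5]
tool_rot: [-3.14, -0.003, -0.741]
ft_force: [-0.1, -0.5, 0.1]
finger_gap: 1.001
```

Request:
drive_tool --pt "-0.452 -0.837 -0.12 0 0 -0.215 1" --pt "-0.452 -0.837 -0.12 0 0 -0.215 1" --pt "-0.452 -0.837 -0.12 0 0 -0.215 1" --pt "-0.452 -0.837 -0.12 0 0 -0.215 1" --pt "-0.452 -0.837 -0.12 0 0 -0.215 1"

```text
t: 1.4
tool_pos: [421.3, -186.8, 331.2]
tool_rot: [-3.142, -0.001, -0.293]
ft_force: [-0.2, -0.4, 0.2]
finger_gap: 0.998
```

Request:
drive_tool --pt "-0.057 -0.862 0 0 0 -0.143 1" --pt "-0.057 -0.862 0 0 0 -0.143 1" --pt "-0.057 -0.862 0 0 0 -0.143 1" --pt "-0.057 -0.862 0 0 0 -0.143 1" --pt "-0.057 -0.862 0 0 0 -0.143 1"

```text
t: 2.02
tool_pos: [470.7, 20.5, 330.1]
tool_rot: [-3.141, 0.001, 0.002]
ft_force: [0.6, -0.3, 0.1]
finger_gap: 0.999
```

Request:
drive_tool --pt "0 0 0 0 0 0 1" --pt "0 0 0 0 0 0 1"

```text
t: 2.28
tool_pos: [470.3, 17.8, 330.2]
tool_rot: [3.141, 0.001, -0.004]
ft_force: [-0.0, -0.3, 0.4]
finger_gap: 1.001
```

```bash
python3 - <<'E'
from bench import sense, viewer
import cv2,pickle
s=sense(); print(s['t'],s['tool_pos'],s['tool_rot'],s['joints'])
c=viewer.read_camera("wrist"); pickle.dump((c,(s['tool_pos'],s['tool_rot'])),open("w1.pkl","wb"))
cv2.imwrite("pics/w1.png",c["image"][:,:,::-1])
E
```

```text
2.275 [470.32533544  17.80415206 330.24102047] [ 3.14104833e+00  6.40726260e-04 -4.33306283e-03] [ 0.51321666  0.09836649 -0.68379812  1.82680425  0.06610014  1.23983711
 -0.19409495]
```

View pics/w1.png

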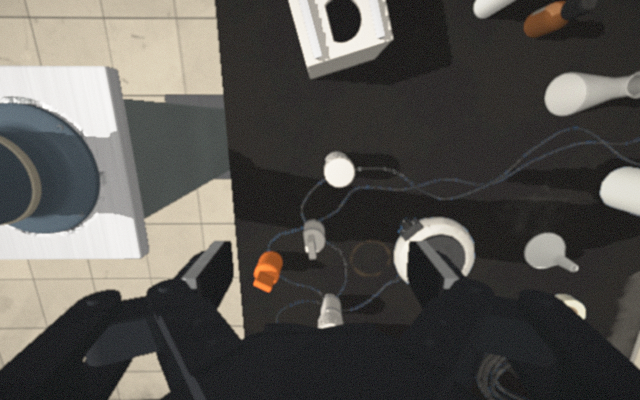

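The wrist view shows the box top with the D mouth at (343,18), fresh0's cap at (340,170), the used fin at (313,240), the orange look-alike at (268,270) and fresh1 at (330,310). I'll go closer over the box, then over the used cartridge.

```bash
python3 - <<'E'
from h import *
import pickle
c,t=pickle.load(open("w1.pkl","rb"))
m=at_z(c,(343,18),113,t);u=at_z(c,(312,240),65,t)
print("mouth",m,"used",u,"f0",at_z(c,(340,167),82,t),"f1",at_z(c,(331,298),82,t))
T1=[m[0],m[1]-66,190]; T2=[u[0],u[1]-66,190]
print(rows([470,20,330],[np.pi,0,0],T1,0)); print(rows(T1,[np.pi,0,0],T2,0),T1,T2)
E
```

```text
mouth [496.14287427 189.21400435 113.        ] used [457.52525949 -95.91993521  65.        ] f0 [497.39796201  18.82797991  82.        ] f1 [ 486.37247909 -185.16037799   82.        ]
[0.105, -0.413, 0.56, 0.0, 0.0, 0.0]
[-0.154, 1.141, 0.0, 0.0, 0.0, 0.0] [np.float64(496.1428742706106), np.float64(123.21400435211694), 190] [np.float64(457.52525948767675), np.float64(-161.9199352062281), 190]
```

Request:
drive_tool --pt "0.105 -0.413 0.56 0 0 0 1" --pt "0.105 -0.413 0.56 0 0 0 1" --pt "0.105 -0.413 0.56 0 0 0 1" --pt "0.105 -0.413 0.56 0 0 0 1" --pt "0.105 -0.413 0.56 0 0 0 1"

```text
t: 2.95
tool_pos: [497.4, 122.0, 191.3]
tool_rot: [3.141, -0.001, -0.002]
ft_force: [-0.0, -0.5, -0.3]
finger_gap: 1.002
```

```bash
python3 - <<'E'
from bench import sense, viewer
import cv2,pickle
s=sense(); print(s['t'],s['tool_pos'],s['tool_rot'],abs(s['qd']).max())
c=viewer.read_camera("wrist"); pickle.dump((c,(s['tool_pos'],s['tool_rot'])),open("w2.pkl","wb"))
cv2.imwrite("pics/w2.png",cv2.resize(c["image"][0:240,180:500,::-1],None,fx=2.5,fy=2.5,interpolation=cv2.INTER_CUBIC))
E
```

```text
2.95 [497.41215852 122.04073788 191.25138992] [ 3.14104157e+00 -9.99678866e-04 -2.37557290e-03] 0.023116658433749424
```

Request:
drive_tool --pt "-0.08 0.6 0 0 0 0 1" --pt "-0.08 0.6 0 0 0 0 1" --pt "-0.08 0.6 0 0 0 0 1" --pt "-0.08 0.6 0 0 0 0 1"

```text
t: 3.5
tool_pos: [476.9, -30.8, 192.0]
tool_rot: [3.139, -0.003, -0.009]
ft_force: [0.6, 1.3, 0.8]
finger_gap: 1.0
```

Request:
drive_tool --pt "-0.08 0.54 0 0 0 0 1" --pt "-0.08 0.54 0 0 0 0 1" --pt "-0.08 0.54 0 0 0 0 1" --pt "-0.08 0.54 0 0 0 0 1" --pt "-0.08 0.54 0 0 0 0 1"

```text
t: 4.12
tool_pos: [457.3, -159.6, 191.1]
tool_rot: [-3.141, -0.001, 0.003]
ft_force: [0.4, -0.1, -0.5]
finger_gap: 0.997
```

```bash
python3 - <<'E'
from bench import sense, viewer
import cv2,pickle
s=sense(); print(s['t'],s['tool_pos'],s['tool_rot'],abs(s['qd']).max())
c=viewer.read_camera("wrist"); pickle.dump((c,(s['tool_pos'],s['tool_rot'])),open("w3.pkl","wb"))
cv2.imwrite("pics/w3.png",cv2.resize(c["image"][0:240,180:500,::-1],None,fx=2.5,fy=2.5,interpolation=cv2.INTER_CUBIC))
E
```

```text
4.125 [ 457.25345269 -159.59945771  191.140551  ] [-3.14129590e+00 -1.26911638e-03  2.70965467e-03] 0.009616414404808819
```

View pics/w2.png

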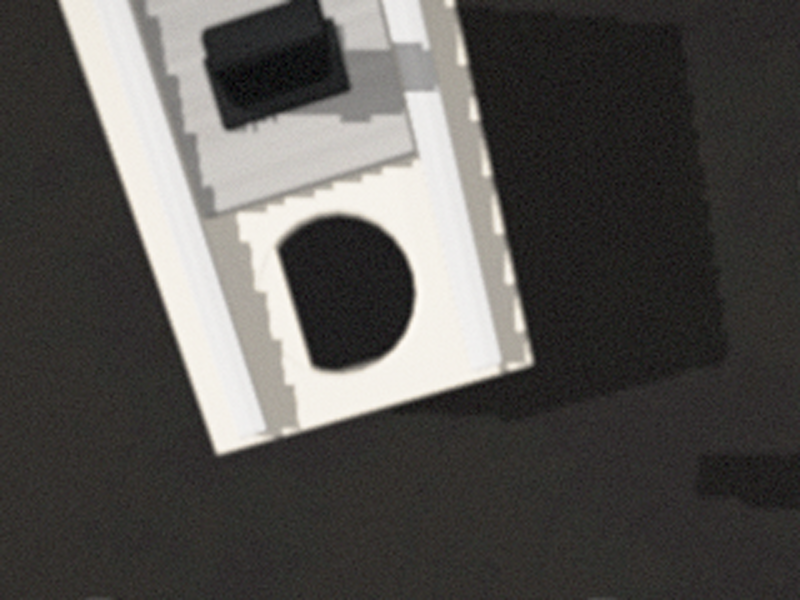

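View pics/w3.png

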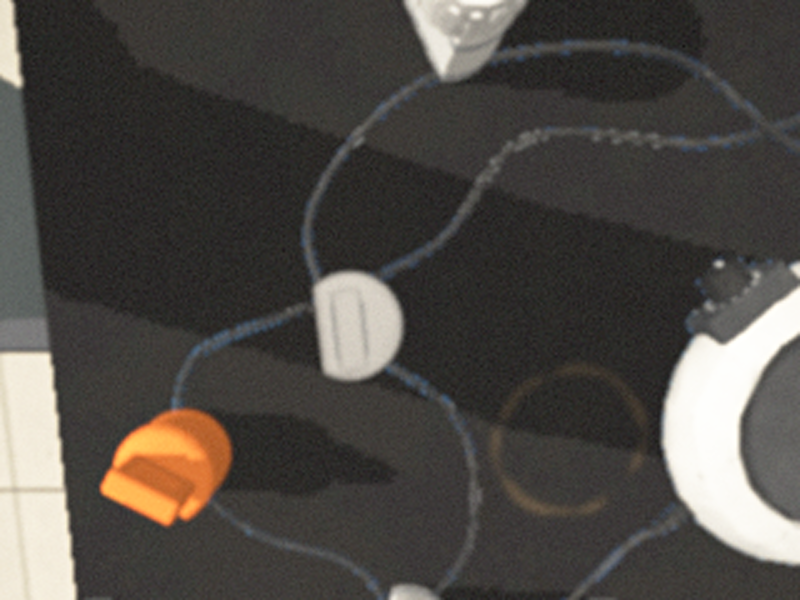

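The mouth reads cleanly in w2, with flat ends at crop (278,247) and (312,366). In w3 the used cartridge is seen from directly above: fin centre at crop (350,326), flat facing -x with ends at (314,290) and (323,376). I'll fit both with the known radii.

```bash
python3 - <<'E'
from h import *
import pickle
from scipy.optimize import least_squares
def W(f,pts,z):
    c,t=pickle.load(open(f,"rb")); return np.array([at_z(c,((x+.5)/2.5-.5+180,(y+.5)/2.5-.5),z,t)[:2] for x,y in pts])
def fit(P,name):
    r=least_squares(lambda q:np.hypot(*(P-q[:2]).T)-q[2],[*P.mean(0),22]).x
    d=P[0]-P[1]; yaw=np.arctan2(d[1],d[0])-np.pi/2
    ex=np.array([np.cos(yaw),np.sin(yaw)]); print(name,"centre,r",r.round(1),"flat yaw",yaw.round(3),"flat x",((P[:2]-r[:2])@ex).round(1),"len",np.hypot(*d).round(1))
    return r,yaw
fit(W("w2.pkl",[(278,247),(312,366),(335,213),(415,290),(345,372),(398,240),(398,345)],113),"mouth")
b=W("w2.pkl",[(218,455),(532,364)],113); d=b[1]-b[0]; print("box front edge",b.round(1),np.hypot(*d),np.arctan2(d[1],d[0]))
yaw=np.arctan2(d[1],d[0]); ey=np.array([-np.sin(yaw),np.cos(yaw)]); print("mouth from edge",b.mean(0)+35*ey)
fit(W("w3.pkl",[(314,290),(323,376),(350,270),(403,322),(352,381)],50),"used@50")
f=W("w3.pkl",[(332,289),(360,289),(369,362),(341,366)],82); print("fin",f.mean(0),f.round(1))
print("grip fin top",W("w2.pkl",[(203,30),(316,-3),(330,45),(213,72)],152).round(1))
print("shutter edge",W("w2.pkl",[(205,215),(415,153)],115).round(1))
E
```

```text
mouth centre,r [494.5 187.9  22.5] flat yaw 0.266 flat x [-13.8 -13.8] len 35.4
box front edge [[456.1 139.7]
 [552.4 167.6]] 100.19089367753149 0.28206155650169
mouth from edge [494.50706041 187.30830091]
used@50 centre,r [ 457.2 -105.9   20.5] flat yaw 0.098 flat x [-12.4 -12.4] len 32.4
fin [ 457.19747394 -104.14725706] [[ 450.9  -91.7]
 [ 460.3  -91.7]
 [ 463.6 -115.9]
 [ 453.9 -117.3]]
grip fin top [[465.  244.4]
 [490.2 250.7]
 [493.1 241.5]
 [466.8 236.2]]
shutter edge [[456.3 209.8]
 [515.6 225.8]]
```

The fits agree with the given sizes:

| Item | Fitted | Given |
|---|---|---|
| Mouth radius | 22.5 mm | 23 mm |
| Mouth flat | -13.8 mm | -14.5 mm |
| Box edge | 100.2 mm | 100 mm |
| Used body radius | 20.5 mm | 20 mm |
| Used body flat | -12.4 mm | -12 mm |

The used cartridge is at (457.2,-105) with yaw ≈0.11, and the mouth at (494.5,187.6) with yaw ≈0.277. I'll go above the fin with the jaws half open, then down.

Request:
drive_tool --pt "0 -0.218 0.28 0 0 -0.053 0" --pt "0 -0.218 0.28 0 0 -0.053 0" --pt "0 -0.218 0.28 0 0 -0.053 0" --pt "0 -0.218 0.28 0 0 -0.053 0" --pt "0 -0.218 0.28 0 0 -0.053 0"

```text
t: 4.8
tool_pos: [457.5, -108.1, 121.7]
tool_rot: [3.14, -0.002, 0.109]
ft_force: [-0.4, 0.6, 1.0]
finger_gap: 0.502
```

```bash
python3 - <<'E'
from h import *
from bench import sense
s=sense(); print(s['tool_pos'],s['tool_rot'],s['finger_gap'])
print(rows(s['tool_pos'],s['tool_rot'],[457.2,-105.2,55],.11))
E
```

```text
[ 457.47094889 -108.13933311  121.66068553] [ 3.14029316e+00 -2.13236312e-03  1.09057448e-01] 0.5019162513919871
[-0.0, -0.012, 0.267, 0.001, -0.001, -0.0]
```

Request:
drive_tool --pt "0 -0.01 0.1 0 0 0 0" --pt "0 -0.01 0.18 0 0 0 0" --pt "0 -0.01 0.264 0 0 0 0" --pt "0 -0.01 0.264 0 0 0 0" --pt "0 -0.01 0.264 0 0 0 0"

```text
t: 5.42
tool_pos: [457.1, -105.2, 55.5]
tool_rot: [3.141, -0.002, 0.11]
ft_force: [-0.4, 0.8, -1.0]
finger_gap: 0.502
```

Request:
drive_tool --pt "0 0 0 0 0 0 -1" --pt "0 0 0 0 0 0 -1" --pt "0 0 0 0 0 0 -1" --pt "0 0 0 0 0 0 -1" --pt "0 0 0 0 0 0 -1"

```text
t: 6.05
tool_pos: [457.1, -105.0, 55.4]
tool_rot: [3.141, -0.002, 0.11]
ft_force: [0.7, 0.1, 6.6]
finger_gap: 0.103
```

```bash
python3 - <<'E'
from h import *
from bench import sense,viewer
import pickle
s=sense(); print(s['tool_pos'],s['tool_rot'],s['finger_gap'],s['ft_force'])
c=viewer.read_camera("wrist"); pickle.dump((c,(s['tool_pos'],s['tool_rot'])),open("w4.pkl","wb"))
cv2.imwrite("pics/w4.png",c["image"][:,:,::-1])
E
```

```text
[ 457.0870117  -105.01568821   55.4149715 ] [ 3.14058301e+00 -1.55994645e-03  1.10237746e-01] 0.10293464187655842 [0.72085496 0.13765136 6.59538633]
```

View pics/w4.png

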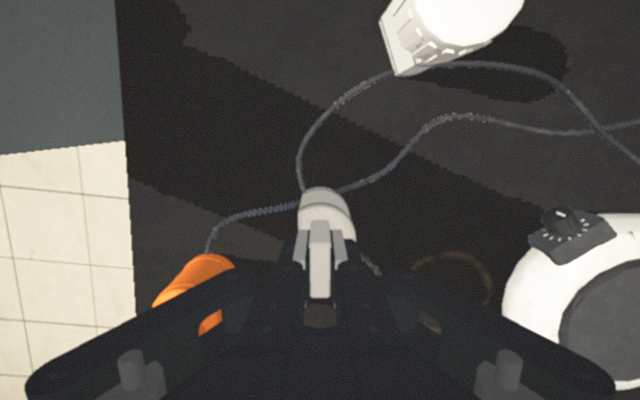

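The wrist view shows the fin held squarely between the pads at (318,260). The gap of about 9 mm matches the 10 mm fin. Lifting.

Request:
drive_tool --pt "0 0 -0.08 0 0 0 -1" --pt "0 0 -0.25 0 0 0 -1" --pt "0 0 -0.45 0 0 0 -1" --pt "0 0 -0.64 0 0 0 -1" --pt "0 0 -0.64 0 0 0 -1"

```text
t: 6.72
tool_pos: [458.4, -105.0, 217.8]
tool_rot: [3.138, -0.007, 0.11]
ft_force: [-0.3, 0.9, -1.9]
finger_gap: 0.104
```

```bash
python3 - <<'E'
from h import *
from bench import sense
s=sense(); p=s['tool_pos'];print(p,s['tool_rot'],s['finger_gap'],s['ft_force'])
A=[476,40,p[2]]; print(rows(p,s['tool_rot'],A,.19)); print(rows(A,[np.pi,0,.19],[494.5,187.6,p[2]],.277))
E
```

```text
[ 458.41043092 -104.97947403  217.829571  ] [ 3.13806367 -0.00681756  0.10998608] 0.10356032833632779 [-0.27227012  0.86205718 -1.94416441]
[0.134, -0.569, -0.001, 0.002, -0.003, -0.038]
[0.184, -0.566, -0.0, 0.0, 0.0, -0.042]
```

Request:
drive_tool --pt "0.04 -0.15 0 0 0 -0.01 -1" --pt "0.09 -0.35 0 0 0 -0.025 -1" --pt "0.134 -0.5 0 0 0 -0.038 -1" --pt "0.134 -0.569 0 0 0 -0.038 -1" --pt "0.134 -0.569 0 0 0 -0.038 -1"

```text
t: 7.35
tool_pos: [472.7, 41.5, 213.2]
tool_rot: [-3.141, 0.003, 0.193]
ft_force: [-0.2, -0.8, -0.4]
finger_gap: 0.109
```

Request:
drive_tool --pt "0.06 -0.17 0 0 0 -0.02 -1" --pt "0.12 -0.35 0 0 0 -0.042 -1" --pt "0.17 -0.5 0 0 0 -0.042 -1" --pt "0.184 -0.566 0 0 0 -0.042 -1" --pt "0.184 -0.566 0 0 0 -0.042 -1"

```text
t: 7.98
tool_pos: [492.0, 187.4, 213.8]
tool_rot: [3.141, 0.002, 0.279]
ft_force: [0.0, -0.7, -1.4]
finger_gap: 0.112
```

Request:
drive_tool --pt "0 0 0 0 0 0 -1" --pt "0 0 0 0 0 0 -1"

```text
t: 8.22
tool_pos: [492.6, 185.9, 214.3]
tool_rot: [3.14, 0.0, 0.275]
ft_force: [-0.1, 0.7, -1.3]
finger_gap: 0.105
```

```bash
python3 - <<'E'
from h import *
from bench import sense
s=sense(); p=s['tool_pos'];print(p,s['tool_rot'],s['finger_gap'],s['ft_force'])
print(rows(p,s['tool_rot'],[494.5,187.6,172],.277))
E
```

```text
[492.61153228 185.94775013 214.34799121] [3.14035741e+00 4.59681300e-04 2.75092274e-01] 0.10547006353622813 [-0.11516121  0.65959996 -1.31810347]
[0.009, -0.005, 0.169, 0.001, 0.0, -0.001]
```

Request:
drive_tool --pt "0.009 -0.005 0.08 0 0 0 -1" --pt "0.009 -0.005 0.163 0 0 0 -1" --pt "0.009 -0.005 0.163 0 0 0 -1" --pt "0.009 -0.005 0.163 0 0 0 -1"

```text
t: 8.72
tool_pos: [494.3, 189.8, 173.8]
tool_rot: [-3.141, -0.0, 0.278]
ft_force: [0.2, -1.5, -1.2]
finger_gap: 0.103
```

```bash
python3 - <<'E'
from h import *
from bench import sense,viewer
import pickle
s=sense(); p=s['tool_pos'];print(p,s['tool_rot'],s['finger_gap'],s['ft_force'])
print(rows(p,s['tool_rot'],[494.5,187.6,126],.277))
c=viewer.read_camera("wrist"); d=viewer.read_camera("scene")
q=proj(d,[[494.5,187.6,113]])[0].astype(int); print(q)
a=cv2.resize(c["image"][100:300,210:430],(660,600),interpolation=cv2.INTER_CUBIC)
cv2.imwrite("pics/w5.png",a[:,:,::-1])
b=cv2.resize(d["image"][q[1]-60:q[1]+60,q[0]-70:q[0]+70],None,fx=5,fy=5,interpolation=cv2.INTER_CUBIC); cv2.imwrite("pics/s5.png",b[:,:,::-1])
E
```

```text
[494.31933516 189.81992381 173.78728469] [-3.14136258e+00 -9.82529497e-05  2.77823054e-01] 0.10328918619088717 [ 0.17604273 -1.52376419 -1.17341758]
[-0.002, 0.009, 0.191, -0.0, -0.0, 0.0]
[251 238]
```

View pics/s5.png

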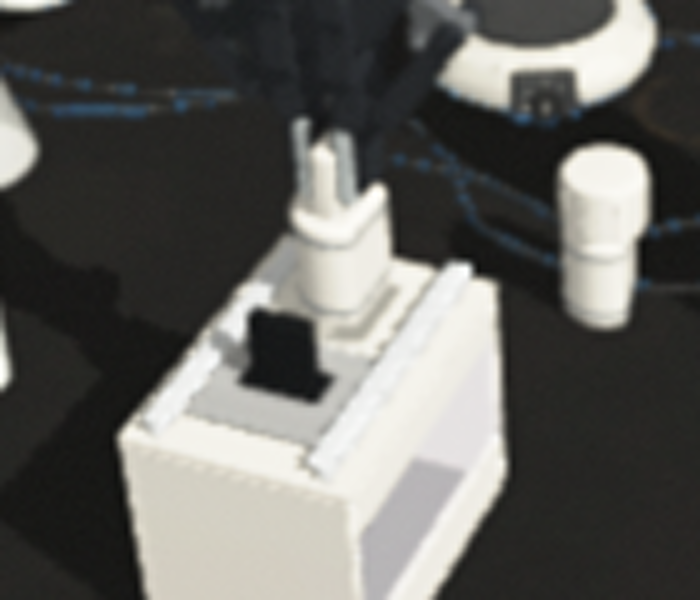

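The scene crop shows the cartridge at (345,250) hanging straight over the mouth, flat towards the window side, with a sliver of the mouth visible at (370,310). I'll trim the y error and settle before lowering.

Request:
drive_tool --pt "0 0 0 0 0 0 -1" --pt "0 0 0 0 0 0 -1"

```text
t: 9.07
tool_pos: [494.4, 189.8, 174.2]
tool_rot: [3.141, -0.001, 0.278]
ft_force: [0.0, 0.2, -0.7]
finger_gap: 0.101
```

Request:
drive_tool --pt "0 0 0 0 0 0 -1" --pt "0 0 0 0 0 0 -1"

```text
t: 9.32
tool_pos: [494.2, 189.7, 173.9]
tool_rot: [3.141, -0.0, 0.278]
ft_force: [0.4, 0.6, -1.7]
finger_gap: 0.11
```

Request:
drive_tool --pt "-0.001 0.009 0 0 0 0 -1" --pt "-0.001 0.009 0.03 0 0 0 -1" --pt "-0.001 0.009 0.06 0 0 0 -1" --pt "-0.001 0.009 0.08 0 0 0 -1" --pt "-0.001 0.009 0.08 0 0 0 -1"

```text
t: 9.95
tool_pos: [494.2, 187.4, 153.2]
tool_rot: [3.142, 0.001, 0.278]
ft_force: [-0.8, 0.2, -0.7]
finger_gap: 0.105
```

The foot is 15 mm into the mouth with no contact force. Continuing down.

Request:
drive_tool --pt "0 0 0.03 0 0 0 -1" --pt "0 0 0.06 0 0 0 -1" --pt "0 0 0.09 0 0 0 -1" --pt "0 0 0.109 0 0 0 -1" --pt "0 0 0.109 0 0 0 -1"

```text
t: 10.58
tool_pos: [494.3, 187.4, 126.1]
tool_rot: [3.142, 0.001, 0.278]
ft_force: [0.2, -0.7, -1.1]
finger_gap: 0.106
```

Request:
drive_tool --pt "0 0 0 0 0 0 0" --pt "0 0 0 0 0 0 0" --pt "0 0 0 0 0 0 0" --pt "0 0 0 0 0 0 0" --pt "0 0 0 0 0 0 0"

```text
t: 11.2
tool_pos: [494.6, 187.5, 126.6]
tool_rot: [3.142, -0.0, 0.278]
ft_force: [-0.5, -0.5, -0.3]
finger_gap: 0.499
```

Request:
drive_tool --pt "0 0 -0.2 0 0 0 0" --pt "0 0 -0.4 0 0 0 0" --pt "0 0 -0.4 0 0 0 -1" --pt "0 0 -0.4 0 0 0 -1" --pt "0 0 -0.4 0 0 0 -1"

```text
t: 11.82
tool_pos: [493.8, 186.9, 225.2]
tool_rot: [3.141, 0.003, 0.278]
ft_force: [0.9, 0.3, 0.2]
finger_gap: -0.002
```

```bash
python3 - <<'E'
from h import *
from bench import sense,viewer
import pickle
s=sense(); p=s['tool_pos'];print(p,s['tool_rot'],s['finger_gap'],s['ft_force'])
c=viewer.read_camera("wrist"); d=viewer.read_camera("scene");e=viewer.read_camera("side")
pickle.dump((c,(p,s['tool_rot']),d,e),open("w6.pkl","wb"))
qs=proj(d,[[494.5,187.6,100]])[0].astype(int);qe=proj(e,[[494.5,187.6,100]])[0].astype(int)
L=[cv2.resize(k["image"][q[1]-50:q[1]+60,q[0]-60:q[0]+60],(400,367),interpolation=cv2.INTER_CUBIC) for k,q in((d,qs),(e,qe))]
w=cv2.resize(c["image"],(373,233))
im=np.zeros((600,800,3),np.uint8); im[:367,:400]=L[0]; im[:367,400:]=L[1]; im[367:,:373]=w
cv2.imwrite("pics/c6.png",im[:,:,::-1])
E
```

```text
[493.78584704 186.92310164 225.17737543] [3.14132470e+00 2.65166853e-03 2.77885265e-01] -0.002304997893891105 [0.89325746 0.29596313 0.20780279]
```

View pics/c6.png

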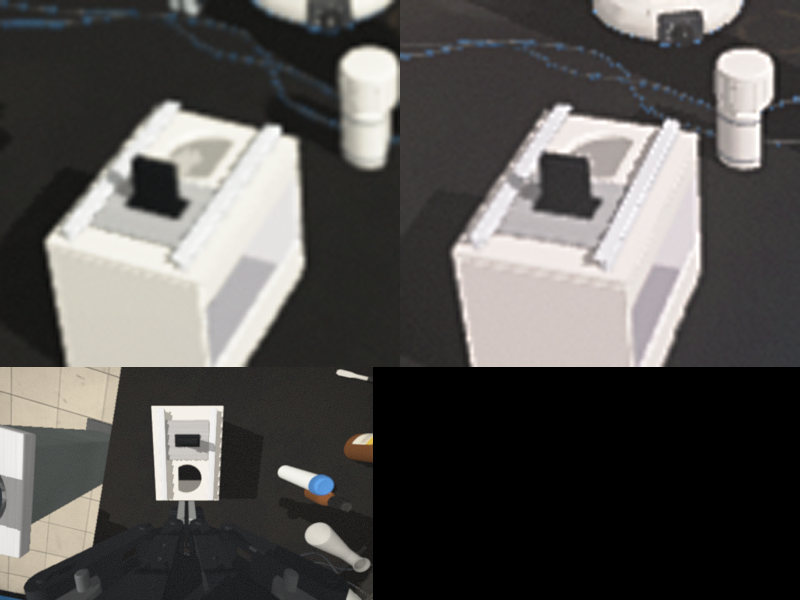

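The drop worked: the gripper is empty, the top is clear, both views show an open mouth, and fresh0 still stands. I'll zoom into the mouth and work out the push, with the fingers shut and on the far side of the shutter fin.

```bash
python3 - <<'E'
from h import *
import pickle
c,t,d,e=pickle.load(open("w6.pkl","rb"))
q=proj(c,[[494.5,187.6,113]],t)[0].astype(int); print(q)
a=cv2.resize(c["image"][q[1]-80:q[1]+40,q[0]-60:q[0]+60],(600,600),interpolation=cv2.INTER_CUBIC).astype(float)
a=(255*(a/255)**.5).astype(np.uint8)
cv2.imwrite("pics/c7.png",a[:,:,::-1])
m=np.array([494.5,187.6]);ey=np.array([-np.sin(.278),np.cos(.278)]);p,r=t
A=[*(m+86*ey),215]; print(A,rows(p,r,A,.278))
E
```

```text
[321 192]
[np.float64(470.89876318183036), np.float64(270.29813553311027), 215] [0.004, -0.346, 0.041, 0.0, 0.001, -0.0]
```

View pics/c7.png

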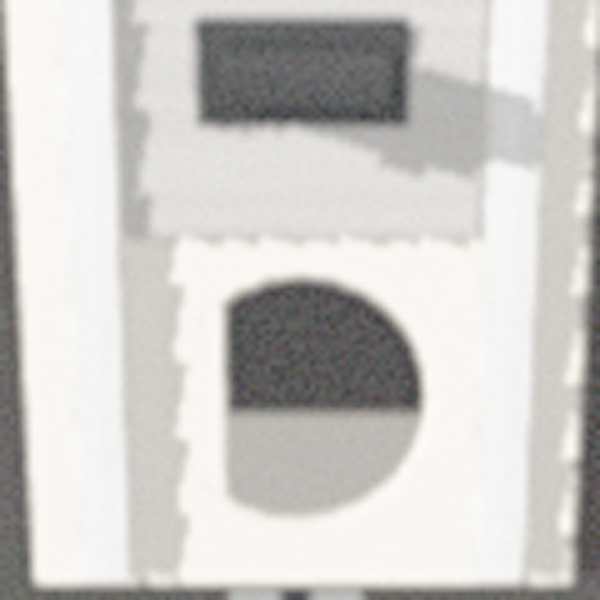

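Through the mouth I see the dark floor and the -y inner wall, but the cartridge isn't standing directly below. It has probably toppled towards +y inside. I'll check before closing by differencing the images with those from before the drop.

```bash
python3 - <<'E'
from h import *
import pickle
d0=pickle.load(open("cams0.pkl","rb")); c,t,d,e=pickle.load(open("w6.pkl","rb"))
m=np.array([494.5,187.6]);a=.278;ex=np.array([np.cos(a),np.sin(a)]);ey=np.array([-ex[1],ex[0]]);b=m+35*ey
for n,k in(("scene",d),("side",e)):
    df=cv2.blur(np.abs(k["image"].astype(int)-d0[n]["image"]).max(2).astype(np.uint8),(3,3))
    N,_,st,ce=cv2.connectedComponentsWithStats((df>18).astype(np.uint8))
    print(n,[(s[:5].tolist()) for s in st[1:] if s[4]>15])
    W=[[*(b-50*ex+y*ey),z] for y,z in((-60,15),(60,15),(60,95),(-60,95))]
    print(" window px",proj(k,W).round().tolist(),"used was",proj(k,[[457,-105,41]]).round())
u=cv2.absdiff(d["image"],d0["scene"]["image"])
m_=np.array([494.5,187.6])
T=[*(m-115*ey),225]; print(T,rows(t[0],t[1],T,.278))
E
```

```text
scene [[203, 0, 143, 145, 8706], [477, 0, 146, 304, 26361], [322, 96, 32, 44, 775], [361, 107, 12, 7, 60], [388, 114, 42, 23, 464], [222, 134, 56, 45, 1053], [218, 146, 8, 10, 47], [110, 164, 64, 31, 535], [239, 179, 13, 20, 194], [232, 180, 6, 5, 17], [371, 191, 15, 33, 238], [332, 192, 18, 35, 478], [329, 194, 5, 6, 19], [582, 217, 5, 15, 47], [447, 272, 15, 11, 72], [423, 310, 14, 8, 35]]
 window px [[280.0, 271.0], [256.0, 309.0], [254.0, 280.0], [278.0, 243.0]] used was [[341. 208.]]
side [[219, 0, 88, 161, 7185], [468, 0, 146, 269, 22045], [472, 82, 11, 15, 103], [307, 100, 28, 44, 671], [344, 109, 11, 6, 57], [364, 117, 41, 18, 332], [277, 128, 16, 19, 156], [221, 153, 22, 26, 312], [271, 152, 6, 5, 17], [253, 164, 16, 21, 248], [144, 175, 17, 11, 91], [369, 181, 15, 32, 222], [110, 184, 31, 16, 146], [332, 184, 17, 34, 411], [454, 252, 17, 10, 77]]
 window px [[292.0, 264.0], [275.0, 304.0], [273.0, 273.0], [291.0, 234.0]] used was [[341. 200.]]
[np.float64(526.0597934196454), np.float64(77.01528388014324), 225] [0.004, 0.458, 0.001, 0.0, 0.001, -0.0]
```

Request:
drive_tool --pt "0 0.2 0 0 0 0 -1" --pt "0 0.458 0 0 0 0 -1" --pt "0 0.458 0 0 0 0 -1" --pt "0 0.458 0 0 0 0 -1" --pt "0 0.458 0 0 0 0 -1"

```text
t: 12.6
tool_pos: [525.4, 79.2, 226.6]
tool_rot: [-3.141, -0.0, 0.281]
ft_force: [-0.4, -0.5, 0.4]
finger_gap: 0.001
```

```bash
python3 - <<'E'
from h import *
from bench import sense,viewer
import pickle
s=sense(); t=(s['tool_pos'],s['tool_rot']); print(t)
c=viewer.read_camera("wrist"); pickle.dump((c,t),open("w8.pkl","wb"))
q=proj(c,[[494.5,187.6,113]],t)[0].astype(int); print(q)
y0=max(0,q[1]-60)
a=cv2.resize(c["image"][y0:y0+100,max(0,q[0]-60):q[0]+60],(480,400),interpolation=cv2.INTER_CUBIC)/255.
d=viewer.read_camera("scene")["image"]; d0=pickle.load(open("cams0.pkl","rb"))["scene"]["image"]
f=lambda k:cv2.resize(k[235:320,240:290],(300,510),interpolation=cv2.INTER_CUBIC)/255.
im=np.zeros((600,800,3)); im[:400,:480]=a**.5; im[:510,490:640]=f(d)[:,::2]; im[:510,645:795]=f(d0)[:,::2]
cv2.imwrite("pics/c8.png",(im*255).clip(0,255).astype(np.uint8)[:,:,::-1])
E
```

```text
(array([525.42539651,  79.21870505, 226.57138268]), array([-3.14094489e+00, -4.71348664e-05,  2.80892750e-01]))
[320  58]
```

View pics/c8.png

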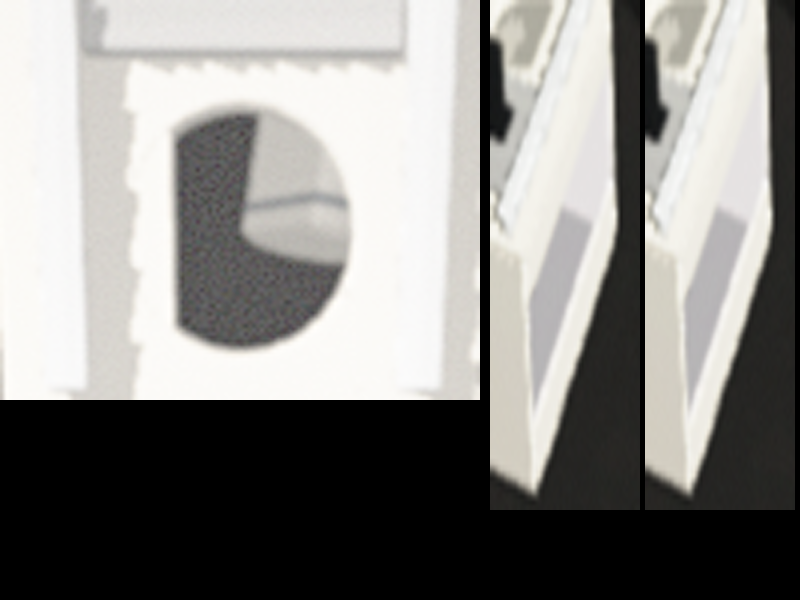

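The cartridge is visible through the mouth, lying on the floor on the +y side (body edge at (300,230)). It is wholly inside, so now the shutter. I'll pass over at z≈225 to the far side of the fin.

Request:
drive_tool --pt "0 -0.25 0 0 0 0 -1" --pt "0 -0.5 0 0 0 0 -1" --pt "0 -0.75 0 0 0 0 -1" --pt "0 -0.795 0 0 0 0 -1" --pt "0 -0.795 0 0 0 0 -1"

```text
t: 13.32
tool_pos: [470.8, 269.5, 226.5]
tool_rot: [3.141, 0.0, 0.281]
ft_force: [-0.3, 0.1, 0.4]
finger_gap: 0.001
```

```bash
cat > st.py <<'E'
from h import *
from bench import sense
s=sense(); p,r=s['tool_pos'],s['tool_rot']; a=.278; ex=np.array([np.cos(a),np.sin(a)]);ey=np.array([-ex[1],ex[0]])
d=p[:2]-[494.5,187.6]; print("t",s['t'],"along x,y of box from mouth",d@ex,d@ey,"z",p[2],"yaw",r[2],"F box",s['ft_force'][:2]@ex,s['ft_force'][:2]@ey,s['ft_force'][2])
E
python3 st.py
```

```text
t 13.325 along x,y of box from mouth -0.3090927215714423 85.29888598630498 z 226.52030231253374 yaw 0.28102811816993234 F box -0.25537546830176877 0.18723248988653268 0.3561918941769525
```

Request:
drive_tool --pt "0 0 0.12 0 0 0 -1" --pt "0 0 0.24 0 0 0 -1" --pt "0 0 0.33 0 0 0 -1" --pt "0 0 0.384 0 0 0 -1" --pt "0 0 0.384 0 0 0 -1"

```text
t: 13.95
tool_pos: [471.7, 267.0, 129.8]
tool_rot: [3.141, 0.002, 0.276]
ft_force: [0.6, -0.7, -0.2]
finger_gap: -0.0
```

Request:
drive_tool --pt "0 0.05 0 0 0 0 -1" --pt "0 0.1 0 0 0 0 -1" --pt "0 0.15 0 0 0 0 -1" --pt "0 0.2 0 0 0 0 -1" --pt "0 0.22 0 0 0 0 -1"

```text
t: 14.58
tool_pos: [487.3, 214.4, 130.7]
tool_rot: [3.141, -0.001, 0.276]
ft_force: [1.0, 2.0, 0.7]
finger_gap: -0.002
```

```bash
python3 st.py
```

```text
t 14.575 along x,y of box from mouth 0.42107411788440086 27.69847339255703 z 130.73668603431997 yaw 0.27619815939946624 F box 1.4703208489433992 1.6374663803225318 0.6865175748652689
```

The push force is about 1.6 N, which matches the shutter's friction. The stop should come at y≈16, so I'll take the last stretch slowly.

Request:
drive_tool --pt "0 0.016 0 0 0 0 -1" --pt "0 0.03 0 0 0 0 -1" --pt "0 0.04 0 0 0 0 -1" --pt "0 0.044 0 0 0 0 -1" --pt "0 0.044 0 0 0 0 -1"

```text
t: 15.2
tool_pos: [489.4, 204.9, 130.4]
tool_rot: [3.141, 0.0, 0.278]
ft_force: [-0.3, 0.7, -0.0]
finger_gap: 0.004
```

```bash
python3 st.py
```

```text
t 15.2 along x,y of box from mouth -0.14618809485033246 18.00081969099341 z 130.42619656035606 yaw 0.27793281885926757 F box -0.049521215627766124 0.7742377684890744 -0.044077784610538906
```

Request:
drive_tool --pt "0 0.006 0 0 0 0 -1" --pt "0 0.01 0 0 0 0 -1" --pt "0 0.012 0 0 0 0 -1"

```text
t: 15.58
tool_pos: [489.9, 203.2, 130.5]
tool_rot: [-3.14, -0.0, 0.279]
ft_force: [-1.0, 5.0, -2.2]
finger_gap: 0.004
```

```bash
python3 st.py
```

```text
t 15.575 along x,y of box from mouth -0.15615326687078745 16.241742986638567 z 130.48619071938572 yaw 0.2785388969763385 F box 0.4111943434834211 5.104085754310533 -2.1585038811017454
```

The force rises to 5 N at y=16.2, right where the stop should be. One more small push to confirm.

Request:
drive_tool --pt "0 0.006 0 0 0 0 -1" --pt "0 0.01 0 0 0 0 -1" --pt "0 0.01 0 0 0 0 -1"

```text
t: 15.95
tool_pos: [489.9, 203.1, 130.6]
tool_rot: [-3.136, -0.001, 0.28]
ft_force: [-1.1, 10.1, -3.6]
finger_gap: 0.002
```

```bash
python3 st.py
```

```text
t 15.95 along x,y of box from mouth -0.16343106193719326 16.190764072574197 z 130.55553555321532 yaw 0.2802320478230955 F box 1.7519353647622242 10.017146028585863 -3.6189799139744196
```

The tool stays at 16.2 mm while the force doubles, so the shutter is at its stop. Backing off along +y, then up and clear.

Request:
drive_tool --pt "0 -0.05 0 0 0 0 -1" --pt "0 -0.12 0 0 0 0 -1" --pt "0 -0.12 0 0 0 0 -1"

```text
t: 16.32
tool_pos: [482.2, 230.1, 130.8]
tool_rot: [3.142, -0.0, 0.281]
ft_force: [-0.4, 0.3, -0.6]
finger_gap: 0.0
```

Request:
drive_tool --pt "0 0 -0.2 0 0 0 -1" --pt "0 0 -0.4 0 0 0 -1" --pt "0 0 -0.5 0 0 0 -1" --pt "0 0 -0.5 0 0 0 -1" --pt "0 0 -0.5 0 0 0 -1"

```text
t: 16.95
tool_pos: [482.4, 227.6, 254.4]
tool_rot: [3.14, 0.002, 0.277]
ft_force: [0.0, -0.0, -0.3]
finger_gap: 0.003
```

```bash
python3 st.py; python3 - <<'E'
from h import *
from bench import viewer
import pickle
e=viewer.read_camera("side"); d=viewer.read_camera("scene"); c0=pickle.load(open("cams0.pkl","rb"))
a=cv2.resize(d["image"][140:330,190:400],(398,360),interpolation=cv2.INTER_CUBIC);b=cv2.resize(e["image"][140:330,190:400],(398,360),interpolation=cv2.INTER_CUBIC)
cv2.imwrite("pics/fin.png",np.hstack([a,b])[:,:,::-1])
for p in([497,19,66],[486,-230,66]): print(proj(d,[p]))
# shift of fresh caps vs start
for n,k in(("scene",d),("side",e)):
  for (x,y) in ([(301,225),(361,180)] if n=="scene" else [(305,218),(354,175)]):
    T=c0[n]["image"][y-18:y+18,x-10:x+10]; S=k["image"][y-26:y+26,x-18:x+18]
    r=cv2.minMaxLoc(cv2.matchTemplate(S,T,cv2.TM_CCOEFF_NORMED)); print(n,(x,y),"shift",r[3][0]-8,r[3][1]-8,round(r[1],3))
E
```

```text
t 16.95 along x,y of box from mouth -0.6460682971513325 41.78638734165664 z 254.39957853877692 yaw 0.27725936668392803 F box 0.006830595014430502 -0.026946393484529485 -0.3060970826648836
[[299.48042069 217.83267106]]
[[357.53548923 176.07872431]]
scene (301, 225) shift 0 0 0.999
scene (361, 180) shift 0 0 1.0
side (305, 218) shift 0 0 0.999
side (354, 175) shift 0 0 0.991
```

View pics/fin.png

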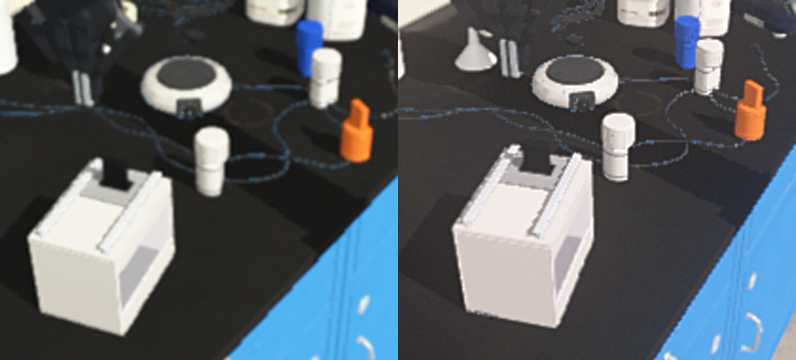

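The last picture shows the shutter shut over the mouth, with its fin at (117,177) in the left view. Both fresh cartridges stand unmoved, and the arm is clear. Handing in.

```bash
python3 -c "
from bench import workorder,sense
print(abs(sense()['qd']).max()); workorder.finish_job()"
```

```text
0.003951934774896405
the job is handed in; nothing more can be done
```

I dropped the used cartridge through the D-shaped mouth with its flat side matched, pushed the shutter shut with closed fingers, backed off, and handed the job in at about 17 s. The hand-in reports no verdict, so what follows rests on my own checks.

- **Cartridge:** it went in without measurable contact force. It then fell over and was seen through the mouth lying on the box floor. It was not directly under the mouth in my first look, so I took a second view from the other side to confirm it was inside before closing.
- **Shutter:** the tool stopped at 16.2 mm from the mouth centre, against about 16 mm expected at the stop. There the push force rose from 5 to 10 N with no further movement. The last picture shows the shutter covering the mouth.
- **Fresh cartridges:** both show zero pixel shift in both cameras compared with the start.
- **Arm:** it was clear of everything and still at hand-in, with wrist force near zero.
- **Disagreement:** an early overview picture put fresh1 about 60 mm from where the scene camera did, because the gripper partly hid it. I never worked near it. No other check failed.

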